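# Load the drying balance and start its programme

## Task

Press the white tare key while the weighing rack is empty, then lean every concrete beam from the mat side by side against the rack's clear backboard, each with its foot on the floor plate against the blue stop. When all are leaning at rest, press the blue, the yellow, the blue again and last the green key in that order, one at a time, each fully down and let up again; never press red or black, and leave everything else on the bench where it is. The beams must still be leaning like that at the end, so put back any that gets knocked.

Things in the scene. Friction and masses are not known exactly. Their poses are not given: they have to be found in the camera images.
- rack: Fixed rack, 328 mm wide along y. Origin: centre of underside; x away from robot, z up. Floor plate top z 10 mm. Blue stop rail: inner face x -69.5, top z 36 mm. Clear backboard: inner face x +69.5, top z 170 mm. End cheeks: inner faces y +-156, top z 100 mm. A beam leaning with its foot at the stop is 50 deg above level, centre x 0, z 89 mm. Black floor lines at y -72, 0, 72 mm mark 4 bays.
- beam1: Concrete beam specimen, 180 x 30 x 30 mm, 0.3 to 0.5 kg. Origin at its centre, its x axis along its length; both ends and all four sides are alike, so either end may be up. It starts lying flat on the bench, on a thin black mat (230 x 370 mm, only a marking) beside the rack. Three or four of the four are present; an absent one reads None.
- beam2: Concrete beam specimen, 180 x 30 x 30 mm, 0.3 to 0.5 kg. Origin at its centre, its x axis along its length; both ends and all four sides are alike, so either end may be up. It starts lying flat on the bench, on a thin black mat (230 x 370 mm, only a marking) beside the rack. Three or four of the four are present; an absent one reads None.
- beam3: Concrete beam specimen, 180 x 30 x 30 mm, 0.3 to 0.5 kg. Origin at its centre, its x axis along its length; both ends and all four sides are alike, so either end may be up. It starts lying flat on the bench, on a thin black mat (230 x 370 mm, only a marking) beside the rack. Three or four of the four are present; an absent one reads None.
- beam4: Concrete beam specimen, 180 x 30 x 30 mm, 0.3 to 0.5 kg. Origin at its centre, its x axis along its length; both ends and all four sides are alike, so either end may be up. It starts lying flat on the bench, on a thin black mat (230 x 370 mm, only a marking) beside the rack. Three or four of the four are present; an absent one reads None.
- key_white (a joint): Travel of the white key (the tare key): 0 m up, 0.006 m fully down; springs back. Starts to move at about 1.5 N, fully down at 5 N; it counts as pressed beyond 0.004 m.
- key_white_top (a point): Centre of the top of the white key (30 mm across, in a 46 mm grey collar), 62 mm above the bench when up; the collar's top is 10 mm lower. Pressed straight down. The six keys stand 50 mm apart in a 3 by 2 grid on a fixed console (190 x 150 mm, 40 mm high, blue top); which colour is where changes.
- key_yellow (a joint): Travel of the yellow key (the drying programme key): 0 m up, 0.006 m fully down; springs back. Starts to move at about 1.5 N, fully down at 5 N; it counts as pressed beyond 0.004 m.
- key_yellow_top (a point): Centre of the top of the yellow key (30 mm across, in a 46 mm grey collar), 62 mm above the bench when up; the collar's top is 10 mm lower. Pressed straight down. The six keys stand 50 mm apart in a 3 by 2 grid on a fixed console (190 x 150 mm, 40 mm high, blue top); which colour is where changes.
- key_blue (a joint): Travel of the blue key (the batch key): 0 m up, 0.006 m fully down; springs back. Starts to move at about 1.5 N, fully down at 5 N; it counts as pressed beyond 0.004 m.
- key_blue_top (a point): Centre of the top of the blue key (30 mm across, in a 46 mm grey collar), 62 mm above the bench when up; the collar's top is 10 mm lower. Pressed straight down. The six keys stand 50 mm apart in a 3 by 2 grid on a fixed console (190 x 150 mm, 40 mm high, blue top); which colour is where changes.
- key_green (a joint): Travel of the green key (the start key): 0 m up, 0.006 m fully down; springs back. Starts to move at about 1.5 N, fully down at 5 N; it counts as pressed beyond 0.004 m.
- key_green_top (a point): Centre of the top of the green key (30 mm across, in a 46 mm grey collar), 62 mm above the bench when up; the collar's top is 10 mm lower. Pressed straight down. The six keys stand 50 mm apart in a 3 by 2 grid on a fixed console (190 x 150 mm, 40 mm high, blue top); which colour is where changes.
- key_red (a joint): Travel of the red key (the emergency stop key, never to be pressed): 0 m up, 0.006 m fully down; springs back. Starts to move at about 1.5 N, fully down at 5 N; it counts as pressed beyond 0.004 m.
- key_red_top (a point): Centre of the top of the red key (30 mm across, in a 46 mm grey collar), 62 mm above the bench when up; the collar's top is 10 mm lower. Pressed straight down. The six keys stand 50 mm apart in a 3 by 2 grid on a fixed console (190 x 150 mm, 40 mm high, blue top); which colour is where changes.
- key_black (a joint): Travel of the black key (a spare key, never to be pressed): 0 m up, 0.006 m fully down; springs back. Starts to move at about 1.5 N, fully down at 5 N; it counts as pressed beyond 0.004 m.
- key_black_top (a point): Centre of the top of the black key (30 mm across, in a 46 mm grey collar), 62 mm above the bench when up; the collar's top is 10 mm lower. Pressed straight down. The six keys stand 50 mm apart in a 3 by 2 grid on a fixed console (190 x 150 mm, 40 mm high, blue top); which colour is where changes.
- rubber_ring: Bystander, to be left alone: black rubber ring, 90 mm across, 30 mm high; origin under its middle.
- brush: Bystander, to be left alone: hand brush lying on the bench; origin under its middle.
- jar: Bystander, to be left alone: amber glass jar, 64 mm across, 85 mm high; origin under its middle.
- core: Bystander, to be left alone: dark round core sample, 100 mm across, 64 mm high; origin under its middle.
- tin: Bystander, to be left alone: open steel tin, 80 mm across, 60 mm high; origin under its middle.
- screwdriver: Bystander, to be left alone: screwdriver lying on the bench; origin under its middle.
- block: Bystander, to be left alone: cork block 90 x 60 x 30 mm; origin under its middle.

How it is judged:
By the outcome, as a careful person would: the job done as asked, in the order asked, and still so for the second after the job is handed in, with the robot touching nothing.
Of beam1, beam2, beam3, beam4 only 3 to 4 are there at a start; the rules pass over those that are not, and their reading is None.
At some moment in a run one of beam1, beam2, beam3, beam4 may be knocked a few centimetres aside while the robot is not near it.
It also fails if it takes over 208 s, if anything falls off the work surface, if the arm or the gripper's body presses on something with over 40 N, if the wrist force passes 120 N, or if a joint passes its speed limit or range.

## Robot

A 6-joint arm with a two-finger parallel gripper is mounted at the origin on the work surface. World frame = base frame: x ahead of the robot, y to its left, z up, the work surface at z = 0. Lengths are in m, angles in rad, forces in N, time in s.
With the tool pointing down it reaches from about 0.325 to 0.9 m from the base axis. Payload 3.5 kg.
Tool frame: the origin (TCP) lies between the finger pads; the fingertips stand manip.tips_ahead ahead of it and the grasp point (between the pads) is the TCP (manip.tips_ahead is the distance from the TCP to the fingertips, in m); z points along the fingers, y is the line along which they close (so a half turn about z gives the same grasp; the last joint's range is limited). The gripper opens to 85 mm and grips with 20 to 120 N. Pads are 22 mm wide; open, the fingers measure 114 mm over their backs; the gripper's body (76 mm by 85 mm) begins 54 mm behind the grasp point. The pads swing forward as they close: fully open they stand 13 mm farther back than shut.
Start: joints at [1.07, 0.276, -0.026, 1.268, 0, 1.467], TCP at [0.242, 0.576, 0.25] pointing down, gripper open.
Joint ranges: [-3.12, 3.12], [-0.85, 1.88], [-1.08, 1.24], [-1.95, 2.15], [-1.57, 1.53], [-3.14, 3.14]. Speed limits (rad/s): [2.57, 2.57, 3.14, 3.14, 3.14, 3.14].

## Interface

Orientations are given as a 3x3 rotation matrix whose columns are the frame's x, y, z axes.
In Python, from workcell import manip gives the robot as it stands.
- The arm moves only by the shell command python3 drive.py, which reads ROWS from standard input. ROWS is a JSON object whose key "segments" holds a list of rows, 1 to 8 of them, each of 7 numbers: the finger opening in m, then dx, dy, dz in cm, then a rotation vector rx, ry, rz in units of 0.2 rad; each row shifts and turns the commanded pose from where the row before left it, along the tool's axes as they then stand; what a row does not reach is not made up. A row lasts 1/8 s, in which the tool goes at most 0.0625 m and 0.188 rad, less where a joint would pass 70% of its speed; a pose out of reach is approached as far as the arm can. The fingers move at their own pace and stop on an object; the grip force is fixed at half the most. Time passes only in rows, so rows that do not move let the fingers close. It prints the time, the measured TCP pose, the force, the opening and the grip force at its end. Input that does not fit is refused with a message, and nothing moves.
- manip.state(): the state, without advancing time (a new reading comes with each control period).
- manip.grab_frame(name): name is "scene" or "top"; returns the picture (400x640x3 uint8, red, green, blue); there is no depth.
- manip.camera_model(name): a dict with "intrinsics" (3x3 intrinsics, pixels), "T" (4x4, takes a point from camera to world coordinates). Camera axes: x right, y down, z forward; pixel columns grow to the right and rows downward; lengths in m; the calibration is good to about 2 mm. A picture is of the moment at which its call begins. camera_model takes no time and is no camera call.
- manip.hand_in(): hands the job in; it is judged then, once.
The state is a dict: "time_s": time; "joints": joint angles; "joint_vel": joint speeds; "tau": joint torques, N m; "ee_pos": TCP position; "tcp_rot": TCP orientation; "force": force on the tool from outside, world axes, zero at the start; "moment": the same for the moment, N m; "gripper_width": finger opening in m; "grip_force": force on a finger pad.
Only numpy, scipy, OpenCV 4.12 (cv2) and the standard library are available. Lean on these libraries where they do the work, as an engineer would, in place of code of your own. Each camera call takes 0.05 s, during which the arm holds its last target. There are 200 camera calls.

## Working session

There is one attempt and no reset: what is moved stays moved. The work goes in short steps, Python scripts to look and compute and a shell command to move; the robot and the scene stay as the last step left them, time stands still between calls to the robot, and variables do not carry over. Pictures are saved under pics/ and viewed, at most 14 in all, crops included, and the job is handed in when it is done.

```bash
ls; mkdir -p pics; python3 - <<'E'
from workcell import manip
import cv2
s=manip.state(); print(s, manip.tips_ahead)
for n in("scene","top"):
    c=manip.camera_model(n); print(n,c["intrinsics"],c["T"])
    cv2.imwrite(f"pics/{n}0.png",cv2.cvtColor(manip.grab_frame(n),cv2.COLOR_RGB2BGR))
E
```

```text
drive.py
pics
workcell.py
{'time_s': 0.0, 'joints': array([ 1.06957648e+00,  2.77157665e-01, -2.79008895e-02,  1.26803037e+00,
       -2.98517730e-05,  1.46740643e+00]), 'joint_vel': array([-6.98962199e-04, -4.84519640e-04,  5.86037977e-04, -6.84842130e-05,
        2.01150406e-03,  1.31453698e-03]), 'tau': array([-1.69622064e-03, -4.45510948e+01,  2.95204997e+01,  1.66054425e-02,
       -1.83502793e-04, -8.76651551e-07]), 'ee_pos': array([0.24178213, 0.57551837, 0.24913494]), 'tcp_rot': array([[-9.21903785e-01,  3.87417416e-01, -1.07540146e-03],
       [ 3.87418853e-01,  9.21901585e-01, -2.02494158e-03],
       [ 2.06916672e-04, -2.28343211e-03, -9.99997372e-01]]), 'force': array([-0.4846936 ,  0.5389318 , -0.61472089]), 'moment': array([0.06339508, 0.01012894, 0.03128493]), 'grip_force': 0.0, 'gripper_width': 0.0856235985708947} 0.019
scene [[453.34793778   0.         326.39584115]
 [  0.         453.34793778 194.20685374]
 [  0.           0.           1.        ]] [[-0.4088714   0.7202225  -0.56044958  1.3369441 ]
 [ 0.91250696  0.33103761 -0.24030221  0.34648254]
 [ 0.01245883 -0.60966684 -0.79255985  1.23437348]
 [ 0.          0.          0.          1.        ]]
top [[508.76683779   0.         318.67319046]
 [  0.         508.76683779 200.65317329]
 [  0.           0.           1.        ]] [[-0.01408766 -0.99507483  0.09812041  0.37277297]
 [-0.99989918  0.01384524 -0.00315113 -0.00459364]
 [ 0.00177711 -0.09815491 -0.99516956  1.3132755 ]
 [ 0.          0.          0.          1.        ]]
```

View pics/top0.png

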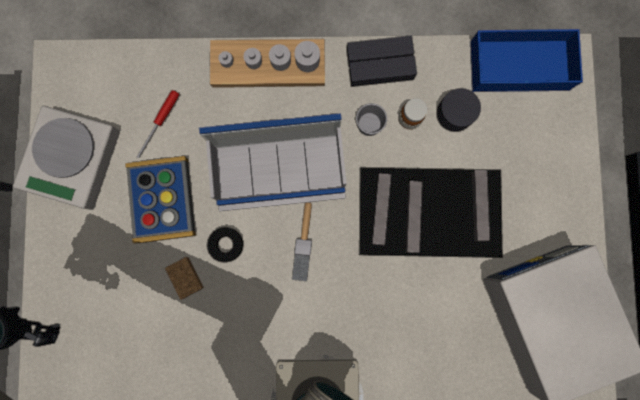

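View pics/scene0.png

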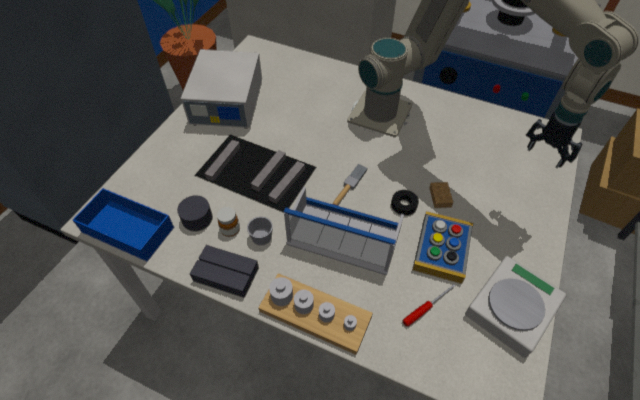

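The top view shows three beams on the mat, at about (382,209), (414,216) and (482,205). The rack is at (277,160). The console is at (160,198), with black and green in its top row, blue and yellow in the middle, and red and white at the bottom.

```bash
cat > h.py <<'E'
import numpy as np, cv2
from workcell import manip
def ray(cam,uv,z):
    c=manip.camera_model(cam); d=c["T"][:3,:3]@np.linalg.inv(c["intrinsics"])@np.array([uv[0],uv[1],1.]); o=c["T"][:3,3]
    return o+d*(z-o[2])/d[2]
def proj(cam,p):
    c=manip.camera_model(cam); q=c["intrinsics"]@(c["T"][:3,:3].T@(np.asarray(p)-c["T"][:3,3])); return q[:2]/q[2]
def grab(cam,name=None):
    im=cv2.cvtColor(manip.grab_frame(cam),cv2.COLOR_RGB2BGR)
    if name: cv2.imwrite(f"pics/{name}.png",im)
    return im
def beams(im,z=.03):
    # bright blobs on the black mat
    v=im.max(2); m=np.zeros_like(v); m[172:252,364:498]=(v[172:252,364:498]>60)*255
    for c in cv2.findContours(m,0,1)[0]:
        if cv2.contourArea(c)<250: continue
        r=cv2.minAreaRect(c); P=np.array([ray("top",p,z) for p in cv2.boxPoints(r)])
        ctr=P.mean(0); a,b=P[1]-P[0],P[2]-P[1]; L=a if np.linalg.norm(a)>np.linalg.norm(b) else b
        print("beam",ctr.round(4),"ang",round(np.degrees(np.arctan2(L[1],L[0]))%180,1),"size",np.linalg.norm(a).round(3),np.linalg.norm(b).round(3))
E
python3 - <<'E'
from h import *
im=cv2.imread("pics/top0.png"); beams(im)
hsv=cv2.cvtColor(im,cv2.COLOR_BGR2HSV)
# rays of collars: circles
g=cv2.cvtColor(im,6)[140:260,110:210]
c=cv2.resize(im[100:260,110:370],None,fx=3,fy=3,interpolation=cv2.INTER_CUBIC); cv2.imwrite("pics/c_top.png",c)
s=cv2.imread("pics/scene0.png")
cv2.imwrite("pics/c_sc.png",cv2.resize(s[130:290,190:480],None,fx=2.7,fy=2.7,interpolation=cv2.INTER_CUBIC))
for n,lo,hi in[("yellow",(20,120,90),(35,255,255)),("green",(45,80,40),(85,255,255)),("red",(170,100,60),(180,255,255)),("red2",(0,130,60),(8,255,255)),("white",(0,0,140),(180,40,255))]:
    m=cv2.inRange(hsv,lo,hi); k=np.zeros_like(m);k[168:232,135:182]=m[168:232,135:182]
    M=cv2.moments(k,True)
    if M["m00"]: uv=(M["m10"]/M["m00"],M["m01"]/M["m00"]); print(n,M["m00"],np.round(uv,1),ray("top",uv,.062).round(4))
E
```

```text
beam [ 0.4573 -0.2502  0.03  ] ang 175.5 size 0.178 0.032
beam [ 0.4771 -0.1672  0.03  ] ang 173.5 size 0.181 0.032
beam [ 0.4806 -0.422   0.03  ] ang 179.6 size 0.032 0.174
yellow 116.0 [166.3 196.6] [0.5114 0.368  0.062 ]
green 108.0 [164.3 176.9] [0.5607 0.3736 0.062 ]
red2 110.0 [148. 219.] [0.4565 0.412  0.062 ]
white 93.0 [167.8 216.8] [0.4613 0.3635 0.062 ]
```

View pics/c_top.png

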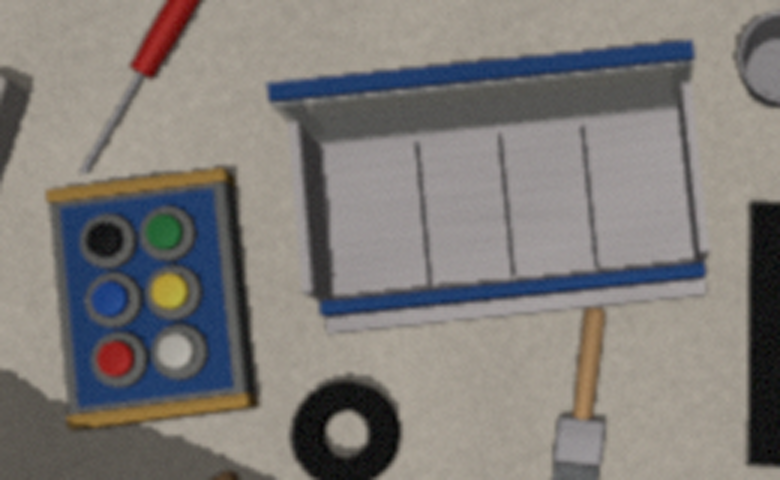

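View pics/c_sc.png

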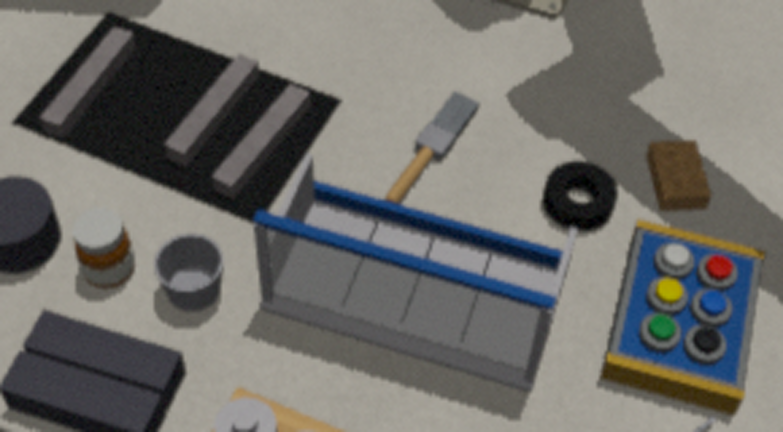

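The crops show the blue stop on the robot side of the rack, and the backboard with a blue top edge on the far side. Three floor lines are visible and the rack is yawed about 5°. The console order is confirmed.

```bash
cat >> h.py <<'E'
from scipy.spatial.transform import Rotation as R
def plan(p,Rt=None,show=True):
    s=manip.state(); R0=s["tcp_rot"]; d=R0.T@(np.asarray(p)-s["ee_pos"])
    print("shift(tool)",d.round(4),"rot",None if Rt is None else R.from_matrix(R0.T@Rt).as_rotvec().round(3))
def down(yaw):  # tool down, y axis at world yaw+90deg, x axis at yaw+180 (like the start)
    c,s=np.cos(yaw),np.sin(yaw); return np.array([[-c,-s,0],[-s,c,0],[0,0,-1.]])
E
python3 - <<'E'
from h import *
f=lambda p,z:ray("top",(p[0]/3+110-.33,p[1]/3+100-.33),z)
for a,b in[((417,142),(431,288)),((500,133),(514,277)),((582,126),(596,268))]:
    A,B=f(a,.01),f(b,.01); print(A.round(4),B.round(4),np.degrees(np.arctan2(*(A-B)[1::-1])).round(2))
for n,a,b,z in[("stop inner top",(322,300),(703,263),.036),("stop outer top",(325,315),(705,277),.036),("back inner top",(270,100),(692,57),.17),("back outer top",(268,84),(692,41),.17)]:
    A,B=f(a,z),f(b,z); print(n,A.round(4),B.round(4),np.linalg.norm(A-B).round(3),np.degrees(np.arctan2(*(A-B)[1::-1])).round(2)-90)
P={k:f(v,.062) for k,v in dict(black=(105,238),green=(166,230),blue=(109,297),yellow=(170,290),red=(114,357),white=(176,350)).items()}
for k in P: print(k,P[k].round(4))
plan([P["white"][0],P["white"][1],.15],down(np.radians(-5)))
E
```

```text
[0.644  0.1713 0.01  ] [0.5165 0.1594 0.01  ] 5.35
[0.6509 0.0994 0.01  ] [0.525  0.0881 0.01  ] 5.12
[0.6561 0.0282 0.01  ] [0.5318 0.0175 0.01  ] 4.9
stop inner top [0.5048 0.2477 0.036 ] [ 0.5317 -0.0732  0.036 ] 0.322 4.790000000000006
stop outer top [0.4921 0.2452 0.036 ] [ 0.5198 -0.0746  0.036 ] 0.321 4.950000000000003
back inner top [0.6447 0.2617 0.17  ] [ 0.6738 -0.0606  0.17  ] 0.324 5.159999999999997
back outer top [0.6572 0.2634 0.17  ] [ 0.6863 -0.0608  0.17  ] 0.325 5.140000000000001
black [0.5561 0.4222 0.062 ]
green [0.5621 0.3719 0.062 ]
blue [0.507 0.418 0.062]
yellow [0.5121 0.3679 0.062 ]
red [0.4574 0.4129 0.062 ]
white [0.4625 0.3622 0.062 ]
shift(tool) [-0.2862 -0.1111  0.0994] rot [-0.002 -0.001 -0.311]
```

Units first: shifts go in cm and turns go in units of 0.2 rad. So -0.036 m is -3.6, -0.034 m is -3.4.

```bash
echo '{"segments":[[0, -3.6, -1.4, 1.25, 0, 0, 0], [0, -3.6, -1.4, 1.25, 0, 0, 0], [0, -3.6, -1.4, 1.25, 0, 0, 0], [0, -3.6, -1.4, 1.25, 0, 0, 0], [0, -3.6, -1.4, 1.25, 0, 0, 0], [0, -3.6, -1.4, 1.25, 0, 0, 0], [0, -3.6, -1.4, 1.25, 0, 0, 0], [0, -3.4, -1.3, 1.25, 0, 0, 0]]}' | python3 drive.py; echo '{"segments":[[0, 0, 0, 0, 0, 0, -0.775], [0, 0, 0, 0, 0, 0, -0.775], [0, 0, 0, 0, 0, 0, 0]]}' | python3 drive.py
python3 - <<'E'
from h import *
plan([.462,.363,.083],down(np.radians(-5)))
E
```

```text
time_s: 1.1
ee_pos: [0.4633, 0.3618, 0.1494]
tcp_rot: [[-0.922, 0.388, -0.001], [0.388, 0.922, -0.0], [0.001, -0.001, -1.0]]
force: [0.3, -0.0, -0.2]
gripper_width: -0.0001
grip_force: 0.0
time_s: 1.48
ee_pos: [0.4625, 0.3627, 0.1498]
tcp_rot: [[-0.996, 0.09, -0.001], [0.09, 0.996, -0.001], [0.001, -0.001, -1.0]]
force: [-0.2, -0.3, -0.2]
gripper_width: -0.0001
grip_force: 0.0
shift(tool) [0.0005 0.0003 0.0668] rot [-0.001 -0.001 -0.003]
```

In the tool's units: 0.03 m is 3, 0.009 m is 0.9.

```bash
echo '{"segments":[[0, 0, 0, 3, 0, 0, 0], [0, 0, 0, 3, 0, 0, 0], [0, 0, 0, 0.9, 0, 0, 0], [0, 0, 0, 0.3, 0, 0, 0], [0, 0, 0, 0.25, 0, 0, 0], [0, 0, 0, 0, 0, 0, 0]]}' | python3 drive.py
```

```text
time_s: 2.22
ee_pos: [0.4631, 0.3634, 0.0769]
tcp_rot: [[-0.996, 0.088, 0.001], [0.088, 0.996, 0.001], [-0.001, 0.001, -1.0]]
force: [-2.2, -1.0, 4.2]
gripper_width: -0.0002
grip_force: 1.9
```

```bash
echo '{"segments":[[0, 0, 0, 0.2, 0, 0, 0], [0, 0, 0, 0.15, 0, 0, 0], [0, 0, 0, 0, 0, 0, 0]]}' | python3 drive.py; echo '{"segments":[[0, 0, 0, -1, 0, 0, 0], [0, 0, 0, -6, 0, 0, 0], [0, 0, 0, -6, 0, 0, 0], [0, 0, 0, 0, 0, 0, 0]]}' | python3 drive.py
python3 - <<'E'
from h import *
beams(grab("top"))
plan([.477,-.167,.15],down(np.radians(-6.5)))
E
```

```text
time_s: 2.6
ee_pos: [0.4633, 0.3635, 0.0749]
tcp_rot: [[-0.996, 0.088, 0.001], [0.088, 0.996, 0.001], [-0.001, 0.001, -1.0]]
force: [-5.5, -3.6, 15.1]
gripper_width: 0.0001
grip_force: 7.6
time_s: 3.1
ee_pos: [0.4674, 0.3659, 0.2091]
tcp_rot: [[-0.996, 0.088, 0.012], [0.088, 0.996, 0.008], [-0.012, 0.009, -1.0]]
force: [-0.9, 1.0, 0.5]
gripper_width: 0.0001
grip_force: 0.0
beam [ 0.4574 -0.2494  0.03  ] ang 176.1 size 0.178 0.033
beam [ 0.477  -0.1668  0.03  ] ang 173.4 size 0.181 0.033
beam [ 0.4805 -0.4222  0.03  ] ang 178.8 size 0.033 0.174
shift(tool) [-0.0578 -0.5289  0.0536] rot [0.005 0.007 0.026]
```

In the tool's units: -0.058 m is -5.8, -0.059 m is -5.9.

```bash
echo '{"segments":[[0.06, -0.6, -5.8, 0, 0, 0, 0], [0.06, -0.6, -5.9, 0, 0, 0, 0], [0.06, -0.6, -5.9, 0, 0, 0, 0], [0.06, -0.6, -5.9, 0, 0, 0, 0], [0.06, -0.6, -5.9, 0, 0, 0, 0], [0.06, -0.6, -5.9, 0, 0, 0, 0], [0.06, -0.6, -5.9, 0, 0, 0, 0], [0.06, -0.6, -5.9, 0, 0, 0, 0]]}' | python3 drive.py;echo '{"segments":[[0.06, -0.7, -5.8, 0, 0, 0, 0], [0.06, 0, 0, 0, 0, 0, 0.13], [0.06, 0, 0, 5, 0, 0, 0], [0.06, 0, 0, 5, 0, 0, 0], [0.06, 0, 0, 0, 0, 0, 0]]}' | python3 drive.py
python3 - <<'E'
from h import *
plan([.477,-.167,.0245],down(np.radians(-6.5)))
E
```

```text
time_s: 4.15
ee_pos: [0.4683, -0.112, 0.2006]
tcp_rot: [[-0.996, 0.088, -0.002], [0.088, 0.996, 0.001], [0.002, 0.001, -1.0]]
force: [0.9, 0.8, 0.4]
gripper_width: 0.0599
grip_force: 0.0
time_s: 4.78
ee_pos: [0.4664, -0.1654, 0.0976]
tcp_rot: [[-0.994, 0.113, -0.011], [0.113, 0.994, 0.006], [0.011, 0.004, -1.0]]
force: [0.1, 0.4, 1.1]
gripper_width: 0.0601
grip_force: 0.0
shift(tool) [-0.0115 -0.0007  0.0729] rot [ 0.004 -0.011  0.   ]
```

In the tool's units: 0.03 m is 3, 0.012 m is 1.2.

```bash
echo '{"segments":[[0.06, -1, 0, 3, 0, 0, 0], [0.06, 0, 0, 3, 0, 0, 0], [0.06, 0, 0, 1.2, 0, 0, 0], [0.06, 0, 0, 0, 0, 0, 0], [0, 0, 0, 0, 0, 0, 0], [0, 0, 0, 0, 0, 0, 0], [0, 0, 0, 0, 0, 0, 0], [0, 0, 0, 0, 0, 0, 0]]}' | python3 drive.py
```

```text
time_s: 5.78
ee_pos: [0.4825, -0.1704, 0.032]
tcp_rot: [[-0.994, 0.114, 0.003], [0.114, 0.994, -0.001], [-0.003, -0.0, -1.0]]
force: [-0.1, 1.1, 6.0]
gripper_width: 0.0288
grip_force: 61.7
```

```bash
echo '{"segments":[[0.05, 0, 0, 0, 0, 0, 0], [0.05, 0, 0, 0, 0, 0, 0], [0.05, 0, 0, 0, 0, 0, 0]]}' | python3 drive.py
python3 - <<'E'
from h import *
beams(grab("top","g1"))
plan([.477,-.167,.0245],down(np.radians(-6.5)))
E
```

```text
time_s: 6.15
ee_pos: [0.4809, -0.1698, 0.0302]
tcp_rot: [[-0.994, 0.114, -0.0], [0.114, 0.994, 0.0], [0.0, -0.0, -1.0]]
force: [-0.1, -0.3, -0.2]
gripper_width: 0.0501
grip_force: 0.0
beam [ 0.4806 -0.4219  0.03  ] ang 179.6 size 0.032 0.174
beam [ 0.465  -0.2173  0.03  ] ang 166.7 size 0.227 0.163
shift(tool) [0.0042 0.0023 0.0057] rot [ 0. -0. -0.]
```

```bash
echo '{"segments":[[0.05, 0.4, 0.2, 0.5, 0, 0, 0], [0.05, 0, 0, 0, 0, 0, 0], [0, 0, 0, 0, 0, 0, 0], [0, 0, 0, 0, 0, 0, 0], [0, 0, 0, 0, 0, 0, 0], [0, 0, 0, 0, 0, 0, 0]]}' | python3 drive.py
```

```text
time_s: 6.95
ee_pos: [0.4777, -0.1678, 0.0256]
tcp_rot: [[-0.994, 0.114, 0.0], [0.114, 0.994, -0.001], [-0.0, -0.001, -1.0]]
force: [-0.7, -1.2, 2.6]
gripper_width: 0.0292
grip_force: 60.2
```

```bash
cat >> h.py <<'E'
C=np.array([.589,.0938,0]); YR=np.radians(5.05); ex=np.array([np.cos(YR),np.sin(YR),0]); ey=np.array([-np.sin(YR),np.cos(YR),0]); ez=np.array([0,0,1.])
def lean(y,th=53,up=0,gap=.002,off=.0106,along=0.):
    """TCP pose for a beam leaning at th deg in the rack at lateral y, raised by up, foot gap off stop; beam centre at +off tool z, +along tool x of the TCP"""
    t=np.radians(th); c,s=np.cos(t),np.sin(t)
    Rt=np.column_stack([-(c*ex+s*ez),ey,s*ex-c*ez])
    ctr=C+(-.0695+gap+.09*c+.015*s)*ex+y*ey+(.01+.09*s+.015*c+up)*ez
    return ctr-off*Rt[:,2]-along*Rt[:,0],Rt
E
echo '{"segments":[[0, 0, 0, -2, 0, 0, 0], [0, 0, 0, -5.5, 0, 0, 0], [0, 0, 0, -6, 0, 0, 0], [0, 0, 0, -6, 0, 0, 0], [0, 0, 0, -4, 0, 0, 0], [0, 0, 0, 0, 0, 0, 0]]}' | python3 drive.py
python3 - <<'E'
from h import *
p,Rt=lean(.036,up=.1); print(p); plan(p,Rt)
plan([p[0],p[1],p[2]],None); R0=manip.state()["tcp_rot"]
R1=down(YR); print(R.from_matrix(R0.T@R1).as_rotvec(),R.from_matrix(R1.T@Rt).as_rotvec())
E
```

```text
time_s: 7.7
ee_pos: [0.4794, -0.1681, 0.2634]
tcp_rot: [[-0.994, 0.113, 0.006], [0.113, 0.994, -0.002], [-0.007, -0.002, -1.0]]
force: [0.5, -0.2, -4.0]
gripper_width: 0.0288
grip_force: 60.4
[0.57604658 0.12879562 0.19728366]
shift(tool) [-0.062  0.306  0.066] rot [-0.095 -0.915 -0.186]
shift(tool) [-0.062  0.306  0.066] rot None
[-0.00233806  0.00639148 -0.20175123] [-2.18128382e-18 -9.25024504e-01  6.34357844e-18]
```

In the tool's units: 0.051 m is 5.1, -0.01 m is -1, -0.1 rad is -0.5.

```bash
echo '{"segments":[[0, -1, 5.1, 0, 0, 0, 0], [0, -1, 5.1, 0, 0, 0, 0], [0, -1, 5.1, 0, 0, 0, 0], [0, -1, 5.1, 0, 0, 0, 0], [0, -1, 5.1, 0, 0, 0, 0], [0, -1, 5.1, 0, 0, 0, 0], [0, 0, 0, 0, 0, 0, -0.5], [0, 0, 0, 0, 0, 0, -0.5]]}' | python3 drive.py; echo '{"segments":[[0, 0, 0, 0, 0, -0.925, 0], [0, 0, 0, 0, 0, -0.925, 0], [0, 0, 0, 0, 0, -0.925, 0], [0, 0, 0, 0, 0, -0.925, 0], [0, 0, 0, 0, 0, -0.925, 0], [0, 0, 0, 0, 0, 0, 0]]}' | python3 drive.py
python3 - <<'E'
from h import *
plan(*lean(.036,up=.06)); plan(*lean(.036,up=.003))
cv2.imwrite("pics/s1.png",cv2.resize(grab("scene")[60:300,200:500],None,fx=2,fy=2))
E
```

```text
time_s: 8.7
ee_pos: [0.5698, 0.1308, 0.2562]
tcp_rot: [[-0.996, -0.091, -0.007], [-0.091, 0.996, -0.0], [0.007, 0.0, -1.0]]
force: [-0.2, 0.1, -3.0]
gripper_width: 0.0286
grip_force: 60.8
time_s: 9.45
ee_pos: [0.5616, 0.1289, 0.2449]
tcp_rot: [[-0.631, -0.087, 0.771], [-0.056, 0.996, 0.067], [-0.774, -0.001, -0.633]]
force: [-1.0, 0.0, -5.3]
gripper_width: 0.0287
grip_force: 61.0
shift(tool) [ 0.0587 -0.0013  0.0666] rot [-0.001 -0.04  -0.   ]
shift(tool) [ 0.1028 -0.0013  0.1027] rot [-0.001 -0.04  -0.   ]
```

View pics/s1.png

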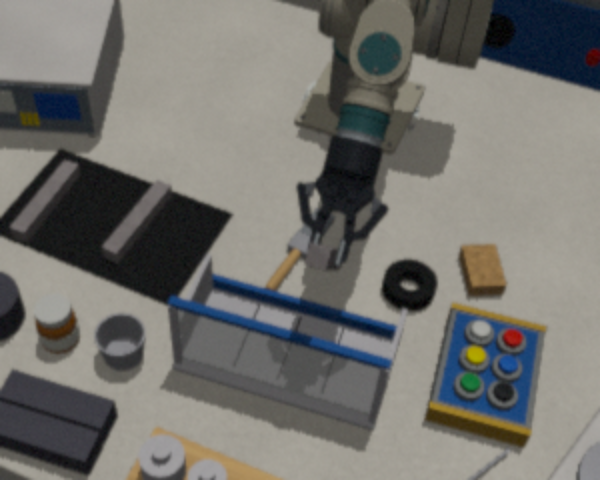

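The beam is held tilted above the rack, at about (328,235) in the crop, foot towards the robot. I'm descending now.

```bash
echo '{"segments":[[0, 0, 0, 0, 0, -0.2, 0], [0, 3, -0.1, 3.3, 0, 0, 0], [0, 2.8, 0, 3.3, 0, 0, 0], [0, 0, 0, 0, 0, 0, 0], [0, 0, 0, 0, 0, 0, 0]]}' | python3 drive.py
python3 - <<'E'
from h import *
plan(*lean(.036,up=.06)); plan(*lean(.036,up=.004))
E
```

```text
time_s: 10.12
ee_pos: [0.5955, 0.131, 0.1771]
tcp_rot: [[-0.577, -0.086, 0.812], [-0.05, 0.996, 0.07], [-0.815, 0.0, -0.579]]
force: [0.4, 0.1, -1.6]
gripper_width: 0.0288
grip_force: 61.0
shift(tool) [ 0.0275 -0.0005 -0.0045] rot [-0.001  0.028 -0.001]
shift(tool) [ 0.0731 -0.0005  0.028 ] rot [-0.001  0.028 -0.001]
```

```bash
echo '{"segments":[[0, 0, 0, 0, 0, 0.14, 0], [0, 0, 0, 0, 0, 0, 0], [0, 2.7, -0.1, -0.5, 0, 0, 0], [0, 0, 0, 0, 0, 0, 0], [0, 0, 0, 0, 0, 0, 0]]}' | python3 drive.py
python3 - <<'E'
from h import *
plan(*lean(.036,up=.06)); plan(*lean(.036,up=.004))
E
```

```text
time_s: 10.75
ee_pos: [0.5735, 0.128, 0.1579]
tcp_rot: [[-0.599, -0.086, 0.796], [-0.052, 0.996, 0.069], [-0.799, 0.0, -0.601]]
force: [0.8, 0.3, -1.5]
gripper_width: 0.0289
grip_force: 61.1
shift(tool) [-0.0011  0.0005  0.0025] rot [-0.001  0.001 -0.001]
shift(tool) [0.0437 0.0005 0.0361] rot [-0.001  0.001 -0.001]
```

In the tool's units: 0.015 m is 1.5, 0.013 m is 1.3.

```bash
echo '{"segments":[[0, 1.5, 0, 1.2, 0, 0, 0], [0, 1.5, 0, 1.2, 0, 0, 0], [0, 1.3, 0, 1.1, 0, 0, 0], [0, 0, 0, 0, 0, 0, 0], [0, 0, 0, 0, 0, 0, 0]]}' | python3 drive.py
python3 - <<'E'
from h import *
plan(*lean(.036,up=.0)); plan(*lean(.036,up=.0,gap=0))
E
```

```text
time_s: 11.38
ee_pos: [0.5757, 0.1282, 0.1022]
tcp_rot: [[-0.599, -0.086, 0.796], [-0.052, 0.996, 0.069], [-0.799, 0.0, -0.602]]
force: [-0.5, 0.1, -2.5]
gripper_width: 0.0288
grip_force: 61.0
shift(tool) [0.0037 0.0005 0.0033] rot [-0.001  0.    -0.001]
shift(tool) [0.0049 0.0005 0.0017] rot [-0.001  0.    -0.001]
```

In the tool's units: 0.003 m is 0.3, 0.002 m is 0.2.

```bash
echo '{"segments":[[0, 0.3, 0, 0.2, 0, 0, 0], [0, 0.2, 0, 0.1, 0, 0, 0], [0, 0, 0, 0, 0, 0, 0]]}' | python3 drive.py;echo '{"segments":[[0, 0.3, 0, 0, 0, 0, 0], [0, 0, 0, 0, 0, 0, 0]]}' | python3 drive.py
python3 - <<'E'
from h import *
plan(*lean(.036,up=.0,gap=0))
cv2.imwrite("pics/s2.png",cv2.resize(grab("scene")[190:280,270:410],None,fx=5,fy=5,interpolation=2))
E
```

```text
time_s: 11.75
ee_pos: [0.5735, 0.128, 0.0948]
tcp_rot: [[-0.602, -0.086, 0.794], [-0.052, 0.996, 0.069], [-0.797, -0.0, -0.604]]
force: [0.4, -0.8, -2.9]
gripper_width: 0.0285
grip_force: 61.0
time_s: 12.0
ee_pos: [0.5734, 0.128, 0.0943]
tcp_rot: [[-0.598, -0.086, 0.797], [-0.052, 0.996, 0.069], [-0.8, 0.0, -0.6]]
force: [0.4, -0.1, 3.1]
gripper_width: 0.0289
grip_force: 61.5
shift(tool) [-0.0028  0.0006 -0.0013] rot [-0.002  0.002 -0.001]
```

View pics/s2.png

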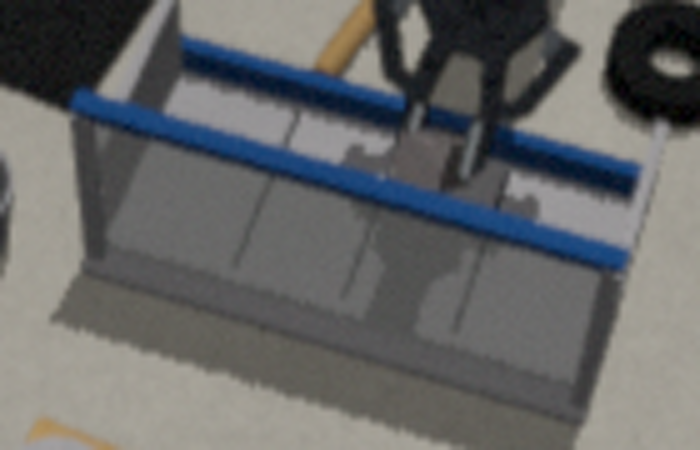

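The beam's foot has reached the floor, with its body in the second bay from the console side. I'm nudging it toward the stop until I feel contact.

In the tool's units: -0.002 m is -0.2, 0.001 m is 0.1.

```bash
echo '{"segments":[[0, 0.1, 0, -0.2, 0, 0, 0], [0, 0, 0, 0, 0, 0, 0]]}' | python3 drive.py | grep -E 'force|ee'; echo '{"segments":[[0, 0.1, 0, -0.2, 0, 0, 0], [0, 0, 0, 0, 0, 0, 0]]}' | python3 drive.py| grep -E 'force|ee'; echo '{"segments":[[0, 0.1, 0, -0.2, 0, 0, 0], [0, 0, 0, 0, 0, 0, 0]]}' | python3 drive.py| grep -E 'force|ee'
```

```text
ee_pos: [0.5722, 0.1278, 0.0951]
force: [7.9, 0.1, -2.7]
grip_force: 60.2
ee_pos: [0.5707, 0.1277, 0.0961]
force: [7.3, 0.3, -2.1]
grip_force: 60.1
ee_pos: [0.5691, 0.1277, 0.0971]
force: [9.5, 0.6, -2.4]
grip_force: 59.9
```

In the tool's units: 0.003 m is 0.3.

```bash
echo '{"segments":[[0, 0, 0, 0.3, 0, 0, 0], [0, 0, 0, 0, 0, 0, 0]]}' | python3 drive.py | grep -E 'force|ee'; echo '{"segments":[[0.05, 0, 0, 0, 0, 0, 0], [0.05, 0, 0, 0, 0, 0, 0], [0.05, 0, 0, 0, 0, 0, 0], [0.05, 0, 0, -2, 0, 0, 0], [0.05, 0, 0, -4, 0, 0, 0], [0.05, 0, 0, -5, 0, 0, 0], [0.05, 0, 0, -5, 0, 0, 0], [0.05, 0, 0, 0, 0, 0, 0]]}' | python3 drive.py
python3 - <<'E'
from h import *
im=grab("scene");t=grab("top"); beams(t)
a=cv2.resize(im[190:290,270:410],(560,400),interpolation=2); b=cv2.resize(t[105:215,195:350],(560,400),interpolation=2)
cv2.imwrite("pics/s3.png",cv2.resize(np.vstack([a,b]),None,fx=.72,fy=.72))
E
```

```text
ee_pos: [0.5706, 0.1278, 0.0951]
force: [-0.2, 0.7, 9.2]
grip_force: 61.9
time_s: 14.05
ee_pos: [0.4588, 0.1242, 0.2089]
tcp_rot: [[-0.612, -0.084, 0.787], [-0.053, 0.996, 0.065], [-0.789, -0.002, -0.614]]
force: [-0.3, -0.5, -0.1]
gripper_width: 0.0498
grip_force: 0.0
beam [ 0.4573 -0.2499  0.03  ] ang 175.4 size 0.179 0.033
beam [ 0.4806 -0.4219  0.03  ] ang 179.6 size 0.032 0.174
```

View pics/s3.png

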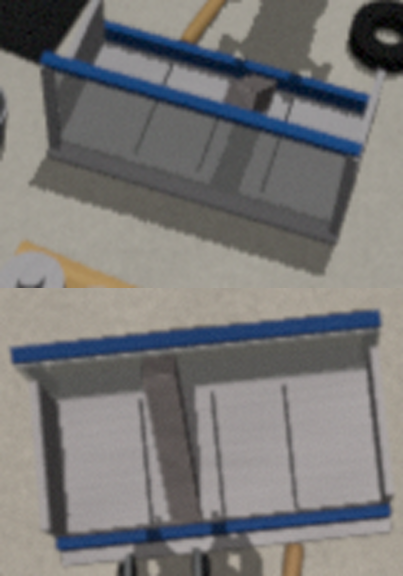

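The first beam is leaning from stop to backboard, clear of the floor lines. Next is the beam at y = -0.25.

```bash
echo '{"segments":[[0.06, 0, -5, 0, 0, 0.925, 0], [0.06, 0, -5, 0, 0, 0.925, 0], [0.06, 0, -5, 0, 0, 0.925, 0], [0.06, 0, -5, 0, 0, 0.925, 0], [0.06, 0, -5, 0, 0, 0.925, 0], [0.06, 0, -5, 0, 0, 0, 0.4175], [0.06, 0, -4, 0, 0, 0, 0.4175], [0.06, 0, 0, 0, 0, 0, 0]]}' | python3 drive.py
python3 - <<'E'
from h import *
plan([.4573,-.25,.1],down(np.radians(-4.6)))
E
```

```text
time_s: 15.15
ee_pos: [0.4846, -0.2131, 0.1997]
tcp_rot: [[-0.996, 0.088, -0.014], [0.088, 0.996, -0.003], [0.013, -0.004, -1.0]]
force: [0.3, 0.8, -0.7]
gripper_width: 0.0602
grip_force: 0.0
shift(tool) [ 0.0226 -0.0387  0.1002] rot [-0.004 -0.013 -0.008]
```

```bash
echo '{"segments":[[0.06, 2.2, -3.9, 0, 0, -0.065, -0.035], [0.06, 0, 0, 5, 0, 0, 0], [0.06, 0, 0, 5, 0, 0, 0], [0.06, 0, 0, 0, 0, 0, 0], [0.06, 0, 0, 0, 0, 0, 0]]}' | python3 drive.py
python3 - <<'E'
from h import *
plan([.4573,-.25,.0255],down(np.radians(-4.6)))
E
```

```text
time_s: 15.78
ee_pos: [0.4601, -0.2478, 0.1047]
tcp_rot: [[-0.997, 0.076, 0.004], [0.076, 0.997, -0.007], [-0.005, -0.006, -1.0]]
force: [-0.5, -0.1, 0.7]
gripper_width: 0.0604
grip_force: 0.0
shift(tool) [ 0.003  -0.0019  0.0792] rot [-0.006  0.005  0.004]
```

In the tool's units: 0.03 m is 3, 0.026 m is 2.6, -0.004 rad is -0.02.

```bash
echo '{"segments":[[0.06, 0.3, -0.2, 2, -0.02, 0.02, 0.015], [0.06, 0, 0, 3, 0, 0, 0], [0.06, 0, 0, 2.6, 0, 0, 0], [0.06, 0, 0, 0, 0, 0, 0], [0.06, 0, 0, 0, 0, 0, 0]]}' | python3 drive.py
python3 - <<'E'
from h import *
plan([.4573,-.25,.0255],down(np.radians(-4.6)))
E
```

```text
time_s: 16.4
ee_pos: [0.4585, -0.2511, 0.031]
tcp_rot: [[-0.997, 0.08, 0.004], [0.08, 0.997, -0.005], [-0.005, -0.005, -1.0]]
force: [1.0, -0.4, -0.6]
gripper_width: 0.06
grip_force: 0.0
shift(tool) [0.0013 0.001  0.0055] rot [-0.005  0.005  0.001]
```

In the tool's units: 0.0055 m is 0.55, 0.001 m is 0.1, -0.004 rad is -0.02.

```bash
echo '{"segments":[[0.05, 0.1, 0.1, 0.55, -0.02, 0.02, 0], [0.05, 0, 0, 0, 0, 0, 0], [0, 0, 0, 0, 0, 0, 0], [0, 0, 0, 0, 0, 0, 0], [0, 0, 0, 0, 0, 0, 0], [0, 0, 0, 0, 0, 0, 0]]}' | python3 drive.py; echo '{"segments":[[0, 0, 0, -2, 0, 0, 0], [0, 0, 0, -5.5, 0, 0, 0], [0, 0, 0, -6, 0, 0, 0], [0, 0, 0, -6, 0, 0, 0], [0, 0, 0, -4, 0, 0, 0], [0, 0, 0, 0, 0, 0, 0]]}' | python3 drive.py
python3 - <<'E'
from h import *
p,Rt=lean(-.036,up=.1); plan(p,down(YR))
E
```

```text
time_s: 17.15
ee_pos: [0.4563, -0.2498, 0.0242]
tcp_rot: [[-0.997, 0.08, -0.001], [0.08, 0.997, -0.001], [0.001, -0.001, -1.0]]
force: [-1.5, -2.0, 6.6]
gripper_width: 0.0286
grip_force: 60.8
time_s: 17.9
ee_pos: [0.4579, -0.2501, 0.2613]
tcp_rot: [[-0.997, 0.08, 0.003], [0.08, 0.997, -0.002], [-0.003, -0.002, -1.0]]
force: [0.4, 0.6, -3.9]
gripper_width: 0.029
grip_force: 60.5
shift(tool) [-0.0993  0.3162  0.0638] rot [-0.002  0.003 -0.168]
```

In the tool's units: 0.053 m is 5.3, 0.052 m is 5.2, -0.084 rad is -0.42.

```bash
echo '{"segments":[[0, -1.2, 5.2, 0, 0, 0, 0], [0, -1.4, 5.3, 0, 0, 0, 0], [0, -1.4, 5.3, 0, 0, 0, 0], [0, -1.4, 5.3, 0, 0, 0, 0], [0, -1.4, 5.3, 0, 0, 0, 0], [0, -1.4, 5.2, 0, 0, 0, 0], [0, 0, 0, 0, 0, 0, -0.42], [0, 0, 0, 0, 0, 0, -0.42]]}' | python3 drive.py; echo '{"segments":[[0, 0, 0, 0, 0, -0.925, 0], [0, 0, 0, 0, 0, -0.925, 0], [0, 0, 0, 0, 0, -0.925, 0], [0, 0, 0, 0, 0, -0.925, 0], [0, 0, 0, 0, 0, -0.925, 0], [0, 0, 0, 0, 0, 0, 0], [0, 0, 0, 0, 0, 0, 0]]}' | python3 drive.py
python3 - <<'E'
from h import *
plan(*lean(-.036,up=.06,off=.0095)); plan(*lean(-.036,up=.004,off=.0095))
E
```

```text
time_s: 18.9
ee_pos: [0.5612, 0.0604, 0.2544]
tcp_rot: [[-0.996, -0.093, -0.009], [-0.093, 0.996, 0.002], [0.009, 0.002, -1.0]]
force: [-0.4, -0.0, -4.2]
gripper_width: 0.0293
grip_force: 61.0
time_s: 19.77
ee_pos: [0.5641, 0.0591, 0.2577]
tcp_rot: [[-0.613, -0.088, 0.785], [-0.053, 0.996, 0.07], [-0.788, 0.002, -0.615]]
force: [0.7, 0.1, -1.7]
gripper_width: 0.0292
grip_force: 61.3
shift(tool) [ 0.068  -0.0038  0.0771] rot [ 0.001 -0.017 -0.002]
shift(tool) [ 0.1121 -0.0039  0.1116] rot [ 0.001 -0.017 -0.002]
```

```bash
echo '{"segments":[[0, 0, 0, 0, 0, -0.085, 0], [0, 3.4, -0.2, 3.8, 0, 0, 0], [0, 3.4, -0.2, 3.8, 0, 0, 0], [0, 0, 0, 0, 0, 0, 0], [0, 0, 0, 0, 0, 0, 0]]}' | python3 drive.py
python3 - <<'E'
from h import *
plan(*lean(-.036,up=.06,off=.0095)); plan(*lean(-.036,up=.004,off=.0095))
E
```

```text
time_s: 20.4
ee_pos: [0.5871, 0.057, 0.1613]
tcp_rot: [[-0.593, -0.088, 0.8], [-0.052, 0.996, 0.071], [-0.803, 0.001, -0.595]]
force: [0.3, -0.4, -2.1]
gripper_width: 0.0292
grip_force: 61.3
shift(tool) [ 0.006   0.0005 -0.0002] rot [ 0.     0.008 -0.001]
shift(tool) [0.051  0.0005 0.0331] rot [ 0.     0.008 -0.001]
```

In the tool's units: 0.006 m is 0.6, 0.015 m is 1.5, 0.008 rad is 0.04.

```bash
echo '{"segments":[[0, 0.6, 0, 0, 0, 0.04, 0], [0, 0, 0, 0, 0, 0, 0], [0, 1.5, 0, 1.1, 0, 0, 0], [0, 1.5, 0, 1.1, 0, 0, 0], [0, 1.45, 0.05, 1.1, 0, 0, 0], [0, 0, 0, 0, 0, 0, 0], [0, 0, 0, 0, 0, 0, 0]]}' | python3 drive.py
python3 - <<'E'
from h import *
plan(*lean(-.036,up=.0,gap=.0,off=.0095))
E
```

```text
time_s: 21.28
ee_pos: [0.5806, 0.0572, 0.0996]
tcp_rot: [[-0.601, -0.088, 0.794], [-0.052, 0.996, 0.071], [-0.797, 0.001, -0.604]]
force: [1.2, -0.7, -3.4]
gripper_width: 0.0287
grip_force: 61.2
shift(tool) [ 0.002  -0.0003  0.0024] rot [ 0.    -0.002 -0.001]
```

```bash
echo '{"segments":[[0, 0.24, 0, 0.18, 0, 0, 0], [0, 0, 0, 0, 0, 0, 0]]}' | python3 drive.py | grep -E 'force:|ee'; echo '{"segments":[[0, 0.16, 0, 0.12, 0, 0, 0], [0, 0, 0, 0, 0, 0, 0]]}' | python3 drive.py| grep -E 'force:|ee'; echo '{"segments":[[0, 0.16, 0, 0.12, 0, 0, 0], [0, 0, 0, 0, 0, 0, 0]]}' | python3 drive.py| grep -E 'force:|ee'
```

```text
ee_pos: [0.5805, 0.0572, 0.0962]
force: [1.0, 0.1, -3.7]
grip_force: 61.3
ee_pos: [0.5805, 0.0572, 0.0937]
force: [1.8, -0.6, -2.2]
grip_force: 61.3
ee_pos: [0.5811, 0.0573, 0.0928]
force: [-2.5, 0.4, 5.7]
grip_force: 62.5
```

Floor contact at about z 0.094. Now toward the stop, using -ex = (0.6, -0.8) in tool x and z.

```bash
echo '{"segments":[[0, 0.08, 0, -0.16, 0, 0, 0], [0, 0, 0, 0, 0, 0, 0]]}' | python3 drive.py | grep -E 'force:|ee'; echo '{"segments":[[0, 0.09, 0, -0.14, 0, 0, 0], [0, 0, 0, 0, 0, 0, 0]]}' | python3 drive.py| grep -E 'force:|ee'; echo '{"segments":[[0, 0.09, 0, -0.14, 0, 0, 0], [0, 0, 0, 0, 0, 0, 0]]}' | python3 drive.py| grep -E 'force:|ee'
```

```text
ee_pos: [0.5801, 0.0572, 0.0934]
force: [5.6, 1.3, 1.3]
grip_force: 61.1
ee_pos: [0.5793, 0.0571, 0.094]
force: [8.8, 1.0, -3.8]
grip_force: 60.3
ee_pos: [0.5783, 0.0568, 0.0947]
force: [9.6, 1.9, -1.4]
grip_force: 60.5
```

In the tool's units: -0.05 m is -5, -0.04 m is -4.

```bash
echo '{"segments":[[0, 0.05, 0, 0.15, 0, 0, 0], [0.05, 0, 0, 0, 0, 0, 0], [0.05, 0, 0, 0, 0, 0, 0], [0.05, 0, 0, 0, 0, 0, 0], [0.05, 0, 0, -2, 0, 0, 0], [0.05, 0, 0, -4, 0, 0, 0], [0.05, 0, 0, -5, 0, 0, 0], [0.05, 0, 0, -5, 0, 0, 0]]}' | python3 drive.py | head -2
echo '{"segments":[[0.06, 0, -5, 0, 0, 0.925, 0], [0.06, 0, -5, 0, 0, 0.925, 0], [0.06, 0, -5, 0, 0, 0.925, 0], [0.06, 0, -5, 0, 0, 0.925, 0], [0.06, 0, -5, 0, 0, 0.925, 0], [0.06, 0, -5, 0, 0, 0, 0.3], [0.06, 0, -5, 0, 0, 0, 0.25], [0.06, 0, 0, 0, 0, 0, 0]]}' | python3 drive.py
python3 - <<'E'
from h import *
im=grab("scene");t=grab("top","t4"); beams(t)
a=cv2.resize(im[190:290,270:410],(560,400),interpolation=2); b=cv2.resize(t[105:215,195:350],(560,400),interpolation=2)
cv2.imwrite("pics/s4.png",cv2.resize(np.vstack([a,b]),None,fx=.72,fy=.72))
v=t.max(2)[164:250,466:500]; m=np.zeros_like(t[:,:,0]); 
print([(r+164,np.nonzero(v[r]>60)[0][[0,-1]]+466) if (v[r]>60).any() else r+164 for r in list(range(0,12,1))+list(range(70,86,2))])
plan([.48,-.422,.1],down(np.radians(-.7)))
E
```

```text
time_s: 23.78
ee_pos: [0.4712, 0.0471, 0.2059]
time_s: 24.78
ee_pos: [0.5004, -0.3004, 0.2034]
tcp_rot: [[-1.0, 0.026, -0.017], [0.026, 1.0, -0.002], [0.017, -0.002, -1.0]]
force: [-0.3, -0.1, -0.1]
gripper_width: 0.0599
grip_force: 0.0
beam [ 0.4675 -0.3684  0.03  ] ang 177.2 size 0.184 0.201
[(164, array([484, 499])), (165, array([466, 499])), (166, array([482, 499])), (167, array([482, 499])), (168, array([481, 499])), (169, array([480, 499])), (170, array([479, 499])), (171, array([478, 499])), (172, array([478, 499])), (173, array([477, 499])), (174, array([476, 499])), (175, array([475, 499])), (234, array([466, 499])), (236, array([466, 499])), (238, array([466, 499])), (240, array([466, 499])), (242, array([466, 499])), (244, array([466, 499])), (246, array([466, 499])), (248, array([466, 499]))]
shift(tool) [ 0.015  -0.1254  0.1037] rot [ 0.    -0.018 -0.01 ]
```

View pics/s4.png

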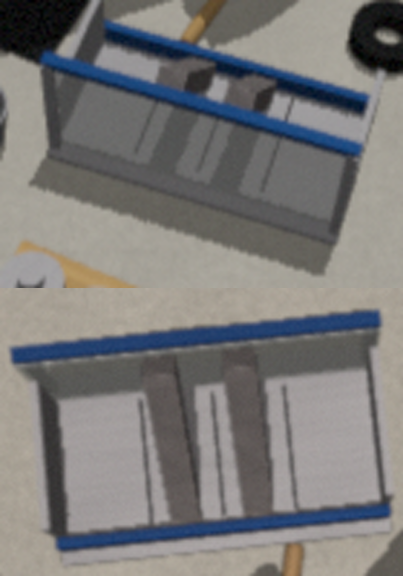

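Both beams are leaning well. I'm checking that the third beam is unchanged, using the scene view because the arm covers it in the top view.

```bash
python3 - <<'E'
from h import *
t=cv2.imread("pics/top0.png"); v=t.max(2)
m=np.zeros_like(v); m[160:252,470:498]=(v[160:252,470:498]>60)*255
for r in range(165,175): print(r,''.join('#' if x else '.' for x in m[r,470:498]))
for r in range(236,248,2): print(r,''.join('#' if x else '.' for x in m[r,470:498]))
s0=cv2.imread("pics/scene0.png"); s=grab("scene"); d=cv2.absdiff(s,s0).max(2)[135:190,200:245]; print((d>40).sum())
c=manip.camera_model("scene")
v=s.max(2); 
mm=np.zeros_like(v); mm[135:190,200:243]=(v[135:190,200:243]>75)*255
cv2.imwrite("pics/x.png",mm)
E
```

```text
165 ############################
166 ############################
167 ############################
168 ############################
169 ############################
170 .....############...........
171 .....############...........
172 .....############...........
173 .....############...........
174 .....############...........
236 .......#############........
238 .......#############........
240 ........###########.........
242 ............................
244 ............................
246 ............................
12
```

Units first: shifts go in cm and turns go in units of 0.2 rad. So -0.06 m is -6, 0.04 m is 4, -0.018 rad is -0.09.

```bash
echo '{"segments":[[0.06, 0.7, -6, 0, 0, -0.09, -0.05], [0.06, 0.7, -6, 2, 0, 0, 0], [0.06, 0, -0.5, 4, 0, 0, 0], [0.06, 0, 0, 4, 0, 0, 0], [0.06, 0, 0, 0, 0, 0, 0], [0.06, 0, 0, 0, 0, 0, 0]]}' | python3 drive.py
python3 - <<'E'
from h import *
A,B=ray("top",(480.5,172),.03),ray("top",(483,238),.03); print(A,B,np.degrees(np.arctan2(*(A-B)[1::-1])))
plan([.4815,-.422,.0255],down(np.arctan2(*(A-B)[1::-1])))
E
```

```text
time_s: 25.68
ee_pos: [0.4855, -0.4205, 0.1065]
tcp_rot: [[-1.0, 0.01, 0.003], [0.01, 1.0, -0.002], [-0.003, -0.002, -1.0]]
force: [0.9, -0.0, -0.1]
gripper_width: 0.0601
grip_force: 0.0
[ 0.56697627 -0.42234008  0.03      ] [ 0.39906512 -0.42102716  0.03      ] -0.4479941675530041
shift(tool) [ 0.0042 -0.0013  0.081 ] rot [-0.002  0.003 -0.002]
```

In the tool's units: 0.03 m is 3, 0.025 m is 2.5, 0.003 rad is 0.015.

```bash
echo '{"segments":[[0.06, 0.4, -0.1, 2, 0, 0.015, 0], [0.06, 0, 0, 3, 0, 0, 0], [0.06, 0, 0, 2.5, 0, 0, 0], [0.06, 0, 0, 0, 0, 0, 0], [0.06, 0, 0, 0, 0, 0, 0]]}' | python3 drive.py
python3 - <<'E'
from h import *
plan([.4815,-.422,.0255],down(np.radians(-.5)))
E
```

```text
time_s: 26.3
ee_pos: [0.4813, -0.4228, 0.0312]
tcp_rot: [[-1.0, 0.011, -0.0], [0.011, 1.0, -0.003], [0.0, -0.003, -1.0]]
force: [0.5, -0.8, -0.1]
gripper_width: 0.0601
grip_force: 0.0
shift(tool) [-0.0002  0.0008  0.0057] rot [-0.003 -0.    -0.003]
```

```bash
echo '{"segments":[[0.05, 0, 0.1, 0.55, -0.015, 0, 0], [0.05, 0, 0, 0, 0, 0, 0], [0, 0, 0, 0, 0, 0, 0], [0, 0, 0, 0, 0, 0, 0], [0, 0, 0, 0, 0, 0, 0], [0, 0, 0, 0, 0, 0, 0]]}' | python3 drive.py; echo '{"segments":[[0, 0, 0, -2, 0, 0, 0], [0, 0, 0, -5.5, 0, 0, 0], [0, 0, 0, -6, 0, 0, 0], [0, 0, 0, -6, 0, 0, 0], [0, 0, 0, -4, 0, 0, 0], [0, 0, 0, 0, 0, 0, 0]]}' | python3 drive.py
python3 - <<'E'
from h import *
p,Rt=lean(-.108,up=.1); plan(p,down(YR))
E
```

```text
time_s: 27.05
ee_pos: [0.4813, -0.4223, 0.0256]
tcp_rot: [[-1.0, 0.012, -0.0], [0.012, 1.0, -0.001], [0.0, -0.001, -1.0]]
force: [-0.1, -1.6, 5.8]
gripper_width: 0.0288
grip_force: 61.1
time_s: 27.8
ee_pos: [0.4825, -0.4225, 0.2639]
tcp_rot: [[-1.0, 0.011, 0.004], [0.011, 1.0, -0.003], [-0.004, -0.003, -1.0]]
force: [1.0, 1.0, -3.7]
gripper_width: 0.0289
grip_force: 60.5
shift(tool) [-0.1014  0.4092  0.0658] rot [-0.003  0.004 -0.099]
```

```bash
echo '{"segments":[[0, -1.2, 5.1, 0, 0, 0, 0], [0, -1.2, 5.1, 0, 0, 0, 0], [0, -1.2, 5.1, 0, 0, 0, 0], [0, -1.2, 5.1, 0, 0, 0, 0], [0, -1.2, 5.1, 0, 0, 0, 0], [0, -1.2, 5.1, 0, 0, 0, 0], [0, -1, 5.1, 0, 0, 0, 0], [0, -1, 5, 0, 0, 0, 0]]}' | python3 drive.py; echo '{"segments":[[0, 0, 0, 0, 0, 0, -0.5], [0, 0, 0, 0, 0, -0.925, 0], [0, 0, 0, 0, 0, -0.925, 0], [0, 0, 0, 0, 0, -0.925, 0], [0, 0, 0, 0, 0, -0.925, 0], [0, 0, 0, 0, 0, -0.925, 0], [0, 0, 0, 0, 0, 0, 0], [0, 0, 0, 0, 0, 0, 0]]}' | python3 drive.py
python3 - <<'E'
from h import *
plan(*lean(-.108,up=.06,off=.0105)); plan(*lean(-.108,up=.004,off=.0105))
E
```

```text
time_s: 28.8
ee_pos: [0.5755, -0.0133, 0.2565]
tcp_rot: [[-1.0, 0.011, -0.008], [0.011, 1.0, 0.003], [0.008, 0.003, -1.0]]
force: [0.2, -0.0, -4.1]
gripper_width: 0.0288
grip_force: 60.7
time_s: 29.8
ee_pos: [0.5782, -0.0158, 0.2592]
tcp_rot: [[-0.611, -0.088, 0.787], [-0.052, 0.996, 0.071], [-0.79, 0.002, -0.613]]
force: [0.8, 0.2, -2.4]
gripper_width: 0.029
grip_force: 61.3
shift(tool) [ 0.0741 -0.      0.0709] rot [ 0.001 -0.014 -0.002]
shift(tool) [ 1.183e-01 -1.000e-04  1.053e-01] rot [ 0.001 -0.014 -0.002]
```

In the tool's units: 0.037 m is 3.7, 0.035 m is 3.5, -0.01 rad is -0.05.

```bash
echo '{"segments":[[0, 0, 0, 0, 0, -0.05, 0], [0, 3.7, 0, 3.5, 0, 0, 0], [0, 3.7, 0, 3.5, 0, 0, 0], [0, 0, 0, 0, 0, 0, 0], [0, 0, 0, 0, 0, 0, 0]]}' | python3 drive.py
python3 - <<'E'
from h import *
plan(*lean(-.108,up=.06,off=.0105)); plan(*lean(-.108,up=.004,off=.0105))
E
```

```text
time_s: 30.42
ee_pos: [0.5924, -0.0151, 0.162]
tcp_rot: [[-0.596, -0.089, 0.798], [-0.053, 0.996, 0.071], [-0.801, 0.0, -0.598]]
force: [1.1, -0.1, -3.1]
gripper_width: 0.0286
grip_force: 61.3
shift(tool) [ 0.006   0.0008 -0.    ] rot [0.001 0.004 0.   ]
shift(tool) [0.0508 0.0008 0.0335] rot [0.001 0.004 0.   ]
```

```bash
echo '{"segments":[[0, 0.6, 0.1, 0, 0, 0.02, 0], [0, 0, 0, 0, 0, 0, 0], [0, 1.5, 0, 1.1, 0, 0, 0], [0, 1.5, 0, 1.1, 0, 0, 0], [0, 1.45, 0, 1.1, 0, 0, 0], [0, 0, 0, 0, 0, 0, 0], [0, 0, 0, 0, 0, 0, 0]]}' | python3 drive.py|grep -E 'force:|ee'; echo '{"segments":[[0, 0.24, 0, 0.18, 0, 0, 0], [0, 0, 0, 0, 0, 0, 0]]}' | python3 drive.py | grep -E 'force:|ee'; echo '{"segments":[[0, 0.16, 0, 0.12, 0, 0, 0], [0, 0, 0, 0, 0, 0, 0]]}' | python3 drive.py| grep -E 'force:|ee'; echo '{"segments":[[0, 0.12, 0, 0.09, 0, 0, 0], [0, 0, 0, 0, 0, 0, 0]]}' | python3 drive.py| grep -E 'force:|ee'
```

```text
ee_pos: [0.5858, -0.014, 0.0999]
force: [0.9, -0.7, -3.5]
grip_force: 61.3
ee_pos: [0.585, -0.0138, 0.0959]
force: [-0.0, 0.0, -3.4]
grip_force: 61.3
ee_pos: [0.585, -0.0138, 0.0935]
force: [0.1, -0.6, -4.2]
grip_force: 61.3
ee_pos: [0.5854, -0.0139, 0.0925]
force: [-1.4, -0.1, 0.5]
grip_force: 61.8
```

In the tool's units: 0.0012 m is 0.12, 0.0004 m is 0.04.

```bash
echo '{"segments":[[0, 0.12, 0, 0.04, 0, 0, 0], [0, 0, 0, 0, 0, 0, 0]]}' | python3 drive.py | grep -E 'force:|ee'; echo '{"segments":[[0, 0.09, 0, -0.14, 0, 0, 0], [0, 0, 0, 0, 0, 0, 0]]}' | python3 drive.py| grep -E 'force:|ee'; echo '{"segments":[[0, 0.09, 0, -0.14, 0, 0, 0], [0, 0, 0, 0, 0, 0, 0]]}' | python3 drive.py| grep -E 'force:|ee'
```

```text
ee_pos: [0.5856, -0.0138, 0.0922]
force: [-2.4, 0.6, 5.3]
grip_force: 62.3
ee_pos: [0.5846, -0.014, 0.0927]
force: [3.6, 2.0, 1.3]
grip_force: 61.4
ee_pos: [0.5838, -0.0141, 0.0932]
force: [8.6, 3.1, -1.8]
grip_force: 60.5
```

In the tool's units: -0.05 m is -5, -0.04 m is -4.

```bash
echo '{"segments":[[0, 0.05, 0, 0.15, 0, 0, 0], [0.05, 0, 0, 0, 0, 0, 0], [0.05, 0, 0, 0, 0, 0, 0], [0.05, 0, 0, 0, 0, 0, 0], [0.05, 0, 0, -2, 0, 0, 0], [0.05, 0, 0, -4, 0, 0, 0], [0.05, 0, 0, -5, 0, 0, 0], [0.05, 0, 0, -5, 0, 0, 0]]}' | python3 drive.py | head -2
echo '{"segments":[[0, 0, 5, 0, 0, 0.925, 0], [0, 0, 5, 0, 0, 0.925, 0], [0, 0, 5, 0, 0, 0.925, 0], [0, 0, 5, 0, 0, 0.925, 0], [0, 0, 5, 0, 0, 0.925, 0], [0, 0, 5, 0, 0, 0, 0], [0, 0, 5, 0, 0, 0, 0], [0, 0, 5, 0, 0, 0, 0]]}' | python3 drive.py
python3 - <<'E'
from h import *
im=grab("scene");t=grab("top","t5")
a=cv2.resize(im[190:290,270:410],(560,400),interpolation=2); b=cv2.resize(t[105:215,195:350],(560,400),interpolation=2)
cv2.imwrite("pics/s5.png",cv2.resize(np.vstack([a,b]),None,fx=.72,fy=.72))
plan([.507,.418,.1],down(YR))
E
```

```text
time_s: 33.8
ee_pos: [0.4692, -0.0297, 0.199]
time_s: 34.8
ee_pos: [0.4327, 0.369, 0.1997]
tcp_rot: [[-0.995, -0.093, -0.027], [-0.093, 0.996, -0.001], [0.027, 0.002, -1.0]]
force: [0.5, 0.4, 1.3]
gripper_width: 0.0002
grip_force: 0.0
shift(tool) [-0.081   0.0386  0.0981] rot [ 0.004 -0.026  0.009]
```

View pics/s5.png

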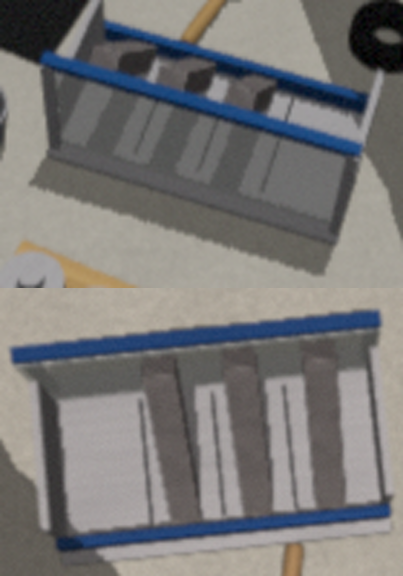

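All three beams are leaning, one per bay, foot to top between stop and backboard. Now the keys.

In the tool's units: -0.041 m is -4.1, -0.04 m is -4, -0.026 rad is -0.13.

```bash
echo '{"segments":[[0, -4, 1.9, 2, 0, -0.13, 0.045], [0, -4.1, 1.9, 3, 0, 0, 0], [0, 0, 0, 4, 0, 0, 0], [0, 0, 0, 0, 0, 0, 0], [0, 0, 0, 0, 0, 0, 0]]}' | python3 drive.py
python3 - <<'E'
from h import *
plan([.507,.418,.083],down(YR))
E
```

```text
time_s: 35.52
ee_pos: [0.5106, 0.4131, 0.1111]
tcp_rot: [[-0.997, -0.083, 0.001], [-0.083, 0.997, 0.004], [-0.001, 0.004, -1.0]]
force: [1.0, 0.4, -0.6]
gripper_width: 0.0001
grip_force: 0.0
shift(tool) [0.0032 0.0051 0.0282] rot [ 0.004  0.001 -0.005]
```

In the tool's units: 0.015 m is 1.5, 0.01 m is 1.

```bash
echo '{"segments":[[0, 0.3, 0.5, 1, 0, 0, 0], [0, 0, 0, 1.5, 0, 0, 0], [0, 0, 0, 0, 0, 0, 0]]}' | python3 drive.py | grep -E 'force:|ee'; echo '{"segments":[[0, 0, 0, 0.6, 0, 0, 0], [0, 0, 0, 0.3, 0, 0, 0], [0, 0, 0, 0.15, 0, 0, 0], [0, 0, 0, 0, 0, 0, 0]]}' | python3 drive.py | grep -E 'force:|ee'
```

```text
ee_pos: [0.5061, 0.4182, 0.0842]
force: [0.3, -0.9, -0.1]
grip_force: 0.0
ee_pos: [0.5078, 0.4192, 0.0758]
force: [-0.5, -0.3, 4.3]
grip_force: 2.2
```

In the tool's units: 0.002 m is 0.2, 0.001 m is 0.1.

```bash
echo '{"segments":[[0, 0, 0, 0.2, 0, 0, 0], [0, 0, 0, 0.1, 0, 0, 0], [0, 0, 0, 0, 0, 0, 0]]}' | python3 drive.py | grep -E 'force:|ee';  echo '{"segments":[[0, 0, 0, -1.2, 0, 0, 0], [0, 0, 0, -2, 0, 0, 0], [0, 0, -2.5, 0, 0, 0, 0], [0, -0.1, -2.5, 0, 0, 0, 0], [0, 0, 0, 0, 0, 0, 0], [0, 0, 0, 0, 0, 0, 0]]}' | python3 drive.py | grep -E 'force:|ee'
python3 - <<'E'
from h import *
plan([.512,.368,.083],down(YR))
E
```

```text
ee_pos: [0.5078, 0.4193, 0.0749]
force: [-4.6, -3.0, 15.1]
grip_force: 7.5
ee_pos: [0.5124, 0.3681, 0.1034]
force: [-0.3, -0.1, -0.1]
grip_force: 0.0
shift(tool) [ 0.0005 -0.0002  0.0204] rot [ 0.005  0.001 -0.006]
```

```bash
echo '{"segments":[[0, 0, 0, 1.5, 0, 0, 0], [0, 0, 0, 0.6, 0, 0, 0], [0, 0, 0, 0.4, 0, 0, 0], [0, 0, 0, 0.3, 0, 0, 0], [0, 0, 0, 0.15, 0, 0, 0], [0, 0, 0, 0, 0, 0, 0]]}' | python3 drive.py | grep -E 'force:|ee'
```

```text
ee_pos: [0.5119, 0.3691, 0.0751]
force: [-3.7, -2.7, 6.8]
grip_force: 3.2
```

Now fully down, then back up and over to blue.

In the tool's units: 0.002 m is 0.2.

```bash
echo '{"segments":[[0, 0, 0, 0.2, 0, 0, 0], [0, 0, 0, 0, 0, 0, 0], [0, 0, 0, 0, 0, 0, 0]]}' | python3 drive.py | grep -E 'force:|ee';  echo '{"segments":[[0, 0, 0, -1.2, 0, 0, 0], [0, 0, 0, -2, 0, 0, 0], [0, 0.1, 2.5, 0, 0, 0, 0], [0, 0, 2.5, 0, 0, 0, 0], [0, 0, 0, 0, 0, 0, 0], [0, 0, 0, 0, 0, 0, 0]]}' | python3 drive.py | grep -E 'force:|ee'
python3 - <<'E'
from h import *
plan([.507,.418,.083],down(YR))
E
```

```text
ee_pos: [0.5119, 0.3692, 0.0749]
force: [-7.6, -4.8, 16.0]
grip_force: 7.7
ee_pos: [0.5068, 0.4193, 0.1037]
force: [0.3, 0.3, -0.2]
grip_force: 0.0
shift(tool) [-0.0001 -0.0014  0.0207] rot [ 0.004  0.001 -0.003]
```

In the tool's units: 0.015 m is 1.5, 0.006 m is 0.6.

```bash
echo '{"segments":[[0, 0, -0.1, 1.5, 0, 0, 0], [0, 0, 0, 0.6, 0, 0, 0], [0, 0, 0, 0.4, 0, 0, 0], [0, 0, 0, 0.3, 0, 0, 0], [0, 0, 0, 0.35, 0, 0, 0], [0, 0, 0, 0, 0, 0, 0], [0, 0, 0, 0, 0, 0, 0]]}' | python3 drive.py | grep -E 'force:|ee'
echo '{"segments":[[0, 0, 0, -1.2, 0, 0, 0], [0, 0, 0, -2, 0, 0, 0], [0, 0, -2.5, 0, 0, 0, 0], [0, -2.5, -2.5, 0, 0, 0, 0], [0, -2.6, 0, 0, 0, 0, 0], [0, 0, 0, 0, 0, 0, 0], [0, 0, 0, 0, 0, 0, 0]]}' | python3 drive.py | grep -E 'force:|ee'
python3 - <<'E'
from h import *
plan([.562,.372,.083],down(YR))
im=grab("scene");t=grab("top","t6"); o=cv2.imread("pics/t5.png")
print("rack diff",(cv2.absdiff(t,o).max(2)[105:215,240:350]>40).sum())
E
```

```text
ee_pos: [0.5074, 0.4175, 0.075]
force: [-5.3, -4.9, 11.6]
grip_force: 5.4
ee_pos: [0.5617, 0.3714, 0.1046]
force: [-0.7, -0.7, 0.4]
grip_force: 0.0
shift(tool) [-0.0004  0.0005  0.0216] rot [ 0.005  0.    -0.005]
rack diff 178
```

```bash
python3 - <<'E'
from h import *
im=grab("scene");t=cv2.imread("pics/t6.png")
a=cv2.resize(im[190:290,270:410],(560,400),interpolation=2); b=cv2.resize(t[105:215,195:350],(560,400),interpolation=2)
cv2.imwrite("pics/s6.png",cv2.resize(np.vstack([a,b]),None,fx=.72,fy=.72))
E
```

```text
(no output)
```

View pics/s6.png

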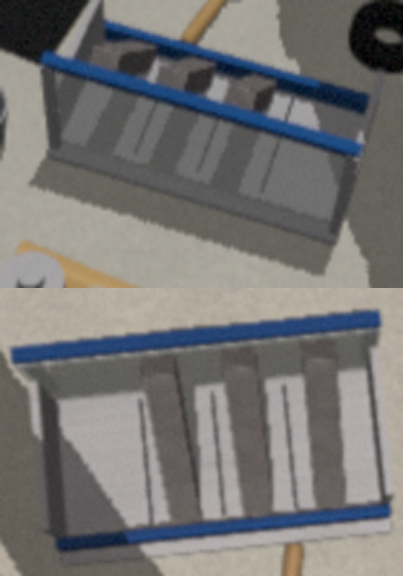

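The only difference is the arm's shadow; all three beams are still leaning. Pressing green, then retreating.

In the tool's units: 0.016 m is 1.6, 0.006 m is 0.6.

```bash
echo '{"segments":[[0, 0, 0, 1.6, 0, 0, 0], [0, 0, 0, 0.6, 0, 0, 0], [0, 0, 0, 0.4, 0, 0, 0], [0, 0, 0, 0.3, 0, 0, 0], [0, 0, 0, 0.35, 0, 0, 0], [0, 0, 0, 0, 0, 0, 0], [0, 0, 0, 0, 0, 0, 0]]}' | python3 drive.py | grep -E 'force:|ee'
echo '{"segments":[[0, 0, 0, -1.2, 0, 0, 0], [0, 0, 0, -3, 0, 0, 0], [0, 0, 0, -5, 0, 0, 0], [0, 0, 0, -5, 0, 0, 0], [0, 3, 5, 0, 0, 0, 0], [0, 3, 5, 0, 0, 0, 0], [0, 0, 0, 0, 0, 0, 0], [0, 0, 0, 0, 0, 0, 0]]}' | python3 drive.py | grep -E 'force:|ee'
python3 - <<'E'
from h import *
im=grab("scene");t=grab("top","t7")
a=cv2.resize(im[190:290,270:410],(560,400),interpolation=2); b=cv2.resize(t,(640,400))
b=cv2.resize(t[30:330],(560,262)); cv2.imwrite("pics/s7.png",np.vstack([cv2.resize(a,(420,300)),cv2.resize(t[30:330,:],(420,197))]))
E
```

```text
ee_pos: [0.5619, 0.3723, 0.0749]
force: [-6.9, -3.4, 13.7]
grip_force: 6.9
ee_pos: [0.4946, 0.4666, 0.215]
force: [-0.0, 0.1, 0.1]
grip_force: 0.0
```

View pics/s7.png

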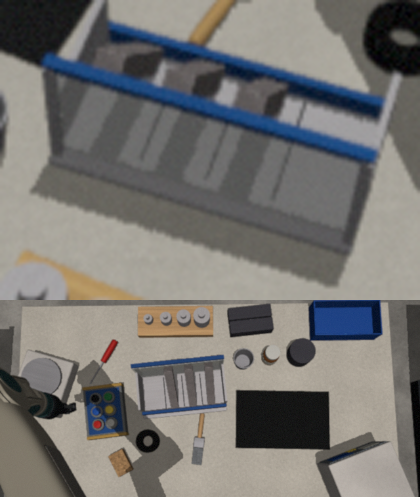

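All three beams are leaning, the mat is empty and the bystanders look untouched.

```bash
python3 -c "
from workcell import manip
print(manip.hand_in())"
```

```text
the job is handed in; nothing more can be done
None
```

The job is handed in: I pressed white with the rack empty, leaned all three beams present against the backboard with their feet at the blue stop, then pressed blue, yellow, blue and green fully down in that order; the last pictures show the beams still leaning and nothing else moved.

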